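Back off and screw home the lid of the wide food jar

ROBOT

A 7-joint arm with a two-finger parallel gripper is mounted at the origin on the work surface. World frame = base frame: x ahead of the robot, y to its left, z up, the work surface at z = 0. Lengths are in m, angles in rad, forces in N, time in s.
With the tool pointing down it reaches from about 0.425 to 0.875 m from the base axis. Payload 4.7 kg.
Tool frame: the origin (TCP) lies midway between the tips of the shut fingers; the grasp point (between the pads) lies 19 mm behind it; z points along the fingers, y is the line along which they close (so a half turn about z gives the same grasp; the last joint's range is limited). The gripper opens to 87 mm and grips with 3 to 60 N. Pads are 19 mm wide; open, the fingers measure 117 mm over their backs; the gripper's body (75 mm by 190 mm) begins 51 mm behind the grasp point.
Start: joints at [-1.236, 0.321, -0.07, 1.45, 0.023, 1.371, -0.057], TCP at [0.205, 0.617, 0.223] pointing down, gripper open.
Joint ranges: [-2.86, 2.86], [-0.3, 2.09], [-1.38, 1.24], [0.06, 2.45], [-1.56, 4.7], [0.09, 2.05], [-2.69, 2.69]. Speed limits (rad/s): [2.57, 2.57, 3.14, 3.14, 3.14, 3.14, 3.14].

INTERFACE

Orientations are given as a rotation vector (axis times angle).
In Python, from bench import ctrl, imaging gives the robot as it stands (ctrl), with the cameras (imaging).
- The arm moves only by the tool tcp_steps, called after "Emit:" by a JSON object that holds its "name" and its "arguments", one argument or row to a line. Schema: {"type":"object","properties":{"plan":{"type":"string"},"squeeze":{"type":"number"},"only":{"type":"string"},"quiet":{"type":"boolean"},"lines":{"type":"string"}},"required":["plan"],"additionalProperties":false}. plan is a string of 1 to 20 rows, parted by a bar, with the numbers parted by commas; each row has 5 numbers: dx, dy, dz in units of 100 mm, then a turn about the tool's z in units of 0.1 rad, then the opening from 0.0 (shut) to 1.0 (fully open); each row is the pose to reach, as a shift and turn from the pose commanded when the call began, along the tool's axes at that moment; what a row does not reach only later rows make up. A row lasts 1/10 s, in which the tool goes at most 0.05 m and 0.15 rad, less where a joint would pass 70% of its speed; a pose out of reach is approached as far as the arm can. The fingers move at their own pace and stop on an object; squeeze is the grip in N (left out, the last holds). Time passes only in rows, so rows that do not move let the fingers close. The tool returns the time, the measured TCP pose, the force, the opening and the grip force at its end. only (a regular expression) keeps the lines of the reply that match it, lines (a string "A,B") keeps lines A to B, and quiet returns only ok. Input that does not fit is refused with a message, and nothing moves.
- ctrl.get_state(): the state, without advancing time (a new reading comes with each control period).
- imaging.get_image(name): name is "side" or "top"; returns the picture (420x560x3 uint8, red, green, blue); there is no depth.
- imaging.camera_model(name): a dict with "vertical_fov" (degrees; the focal length in pixels is half the picture's height over the tangent of half this angle, whatever the lens; pixels are square), "cx", "cy" (the principal point, pixels), "rvec" (rotation vector, rad) and "tvec" (3), from world to camera coordinates, as OpenCV has them. Camera axes: x right, y down, z forward; pixel columns grow to the right and rows downward; lengths in m; the calibration is good to about 2 mm. A picture is of the moment at which its call begins. camera_model takes no time and is no camera call.
- ctrl.close_job(): hands the job in; it is judged then, once.
The state is a dict: "time": time; "joint_positions": joint angles; "qd": joint speeds; "joint_torque": joint torques, N m; "position": TCP position; "tool_rot": TCP orientation; "ft_force": force on the tool from outside, world axes, zero at the start; "torque": the same for the moment, N m; "grip_width": opening from 0.0 (shut) to 1.0 (fully open); "grip_force": force on a finger pad.
Only numpy, scipy, OpenCV 4.12 (cv2) and the standard library are available. Lean on these libraries where they do the work, as an engineer would, in place of code of your own. Each camera call takes 0.05 s, during which the arm holds its last target. There are 200 camera calls.

TASK

On the offering mat the wide enamel food jar has its steel screw lid sitting crossed: its two lugs rest on top of the rim. Take the lid by its wooden bar, turn it back (anticlockwise seen from above) until both lugs drop into the gaps in the rim, then run it in clockwise under the rim to its stop and let go. Leave the slim jar and the brass bowl where they stand.

Things in the scene. Friction and masses are not known exactly. Their poses are not given: they have to be found in the camera images.
- lid: Loose steel screw lid, about 0.25 kg. Origin: centre of underside, z up. Plug 58 mm wide, 32 tall; lugs at +y and -y reach 40 mm from the axis, 12 wide, 5 thick, undersides 10 mm up. Wooden grip bar along x on top: 50 long, 14 thick (y), from 32 to 60 mm up. Same after a half turn. Starts with lugs on the rim (origin 110 mm above jar's), its y axis 32 to 52 deg clockwise (from above) of the jar's.
- jar: Wide cream jar, 104 mm wide, brass neck, fixed. Origin: centre of base, z up. Rim 120 mm high, mouth 66 wide. Rim gaps at +y and -y, +-22 deg wide (a lug has 10 deg play), 16 mm deep: lid origin drops to 94 mm. From each gap a channel runs clockwise under the rim to a stop 60 deg on; anticlockwise is blocked. Lugs have 6 mm height play there: turn level; lid then sinks to 92-93 mm by its weight.
- slim_jar: Bystander: slim cream jar, 72 mm in diameter, with a brass cap and a round wooden knob, 148 mm tall, loose. Origin: centre of its underside.
- bowl: Bystander: open brass bowl, 112 mm in diameter, 65 mm tall, loose. Origin: centre of its underside.

How it is judged:
On the way:
1. the lid is turned back to the gaps (within 20 degrees) and both lugs have dropped into them (lid's origin less than 101 mm above the jar's) (angle between the y axis of lid and the y axis of jar, either way round below 0.35 rad and z of lid in the frame of jar below 0.101 m and horizontal distance between lid and jar below 0.008 m and angle between lid's own z axis and vertical below 0.2 rad), for 0.1 s.
At the end, for the whole second after the job is handed in: the lid lies level (within 7 degrees) in the jar's neck, its lugs run in under the rim by at least 43 of the 60 degrees from the gaps, its origin less than 98 mm above the jar's and within 8 mm of its axis, at rest and let go; the slim jar and the bowl are within 30 mm of where they stood (angle between the y axis of lid and the y axis of jar, either way round above 0.75 rad and z of lid in the frame of jar below 0.098 m and horizontal distance between lid and jar below 0.008 m and angle between lid's own z axis and vertical below 0.12 rad and linear speed of lid below 0.02 m/s and distance of each of slim_jar, bowl from where it was at the start of the episode below 0.03 m); the robot touches nothing.
It fails at once if the lid is turned the wrong way: more than 75 degrees clockwise of the gaps before it has dropped in (angle between the y axis of lid and the y axis of jar, either way round above 1.3 rad and z of lid in the frame of jar above 0.104 m).
It fails at once if the slim jar or the bowl is moved by more than 30 mm (distance of any of slim_jar, bowl from where it was at the start of the episode above 0.03 m).
It also fails if it takes over 38 s, if anything falls off the work surface, if the arm or the gripper's body presses on something with over 40 N, if the wrist force passes 120 N, or if a joint passes its speed limit or range.

## Working session

There is one attempt and no reset: what is moved stays moved. The work goes in short steps, Python scripts to look and compute and a tool call to move; the robot and the scene stay as the last step left them, time stands still between calls to the robot, and variables do not carry over. Pictures are saved under pics/ and viewed, at most 10 in all, crops included, and the job is handed in when it is done.

```bash
mkdir -p pics; ls; python3 - <<'E'
from bench import ctrl, imaging
import cv2
s=ctrl.get_state();print(s['time'],s['position'],s['tool_rot'],s['grip_width'])
for n in('top','side'):
    cv2.imwrite(f'pics/{n}0.png',imaging.get_image(n)[:,:,::-1]);print(n,imaging.camera_model(n))
E
```

```text
bench.py
pics
0.0 [0.20483456 0.61629736 0.22147308] [-5.01693796e-01 -3.10103727e+00  2.96769265e-03] 1.000021378697512
top {'vertical_fov': 57.699425340210524, 'cx': 281.79202091249556, 'cy': 208.02117747276267, 'rvec': array([ 2.16685181, -2.2041152 ,  0.12508402]), 'tvec': array([-0.00091417,  0.56949099,  0.72731112])}
side {'vertical_fov': 42.96037448408829, 'cx': 284.5655619324692, 'cy': 207.8176416771685, 'rvec': array([ 2.13506193, -0.1810333 ,  0.10708673]), 'tvec': array([-0.55062161,  0.12819737,  1.03478525])}
```

View pics/top0.png

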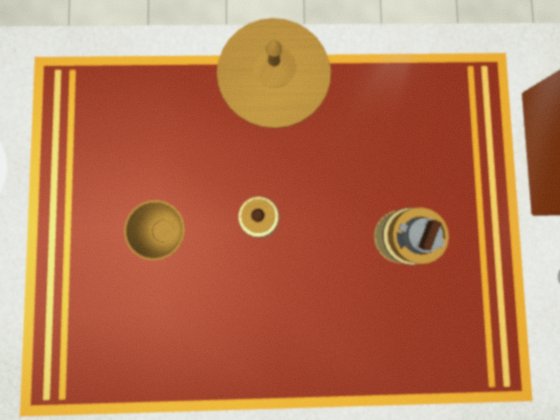

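View pics/side0.png

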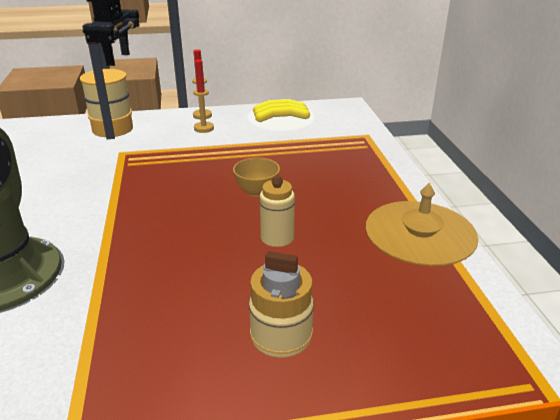

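The top picture shows the wide jar with its lid at about (420,236), the bowl at (154,230) and the slim jar at (258,216). The side picture has the lid at about (281,270). I'll enlarge both views of the lid.

```bash
python3 - <<'E'
import cv2,numpy as np
a=cv2.imread('pics/top0.png')[196:276,365:465];b=cv2.imread('pics/side0.png')[240:360,231:331]
cv2.imwrite('pics/c1.png',np.hstack([cv2.resize(a,None,fx=4,fy=4,interpolation=2)[:320],cv2.resize(b,None,fx=4,fy=4,interpolation=2)[:320]]))
E
```

```text
(no output)
```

View pics/c1.png

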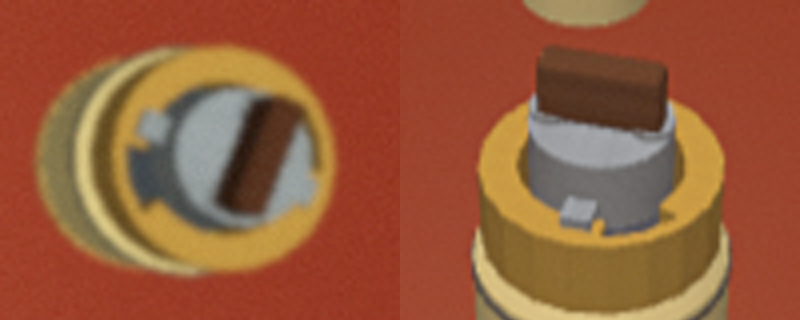

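Rim centre is at about (420.6,235.5) in the top picture. The left lug is at (403,227) and the gap lies just anticlockwise of it at (402,240). Next I'll fit the bar box and rim numerically, and unwrap the rim plane.

```bash
cat >h.py <<'E'
import cv2,numpy as np
from bench import ctrl, imaging
from scipy.optimize import minimize
def cam(n):
    m=imaging.camera_model(n);f=210/np.tan(np.radians(m['vertical_fov'])/2)
    return np.array([[f,0,m['cx']],[0,f,m['cy']],[0,0,1]]),m['rvec'],m['tvec']
def proj(n,P):
    K,r,t=cam(n);return cv2.projectPoints(np.asarray(P,float),r,t,K,None)[0][:,0]
def sil(n,P):
    m=np.zeros((1680,2240),np.uint8);cv2.fillConvexPoly(m,cv2.convexHull(np.round((proj(n,P)*4+1.5)*16).astype(np.int32)),255,shift=4)
    return cv2.resize(m,(560,420),interpolation=cv2.INTER_AREA)/255.
def bar(x,y,a,z):
    c,s=np.cos(a),np.sin(a)
    return [(x+c*u-s*v,y+s*u+c*v,z+w) for u in(-.025,.025) for v in(-.007,.007) for w in(.032,.06)]
def barfit(ims,win,x0,z):
    M={}
    for n,im in ims.items():
        u,v,w,h=win[n];q=im.astype(float)/255
        k=(q.max(2)<.48)&(q[...,0]>q[...,2]*1.45);m=np.zeros((420,560));m[v:v+h,u:u+w]=k[v:v+h,u:u+w]
        nl,L,st,_=cv2.connectedComponentsWithStats(m.astype(np.uint8));M[n]=L==1+np.argmax(st[1:,4]);print(n,M[n].sum())
    f=lambda p:sum(np.abs(sil(n,bar(*p,z))-M[n]).sum()/M[n].sum() for n in M)
    r=minimize(f,x0,method='Nelder-Mead',options=dict(initial_simplex=np.array(x0)+np.array([[0,0,0],[.01,0,0],[0,.01,0],[0,0,.2]])));return r.x,r.fun
def topxy(n,uv,z):
    K,r,t=cam(n);R=cv2.Rodrigues(np.asarray(r))[0];d=R.T@np.linalg.inv(K)@np.array([*uv,1.]);o=-R.T@t
    return o+d*(z-o[2])/d[2]
E
python3 - <<'E'
from h import *
im={n:cv2.imread(f'pics/{n}0.png')[:,:,::-1] for n in('top','side')}
p0=topxy('top',(420.6,235.5),.12);print('rim top',p0,'side',topxy('side',(281.5,282),.12))
c=topxy('top',(431,234),.17);a=topxy('top',(436,222.5),.17);b=topxy('top',(424,247),.17);d=a-b;a0=np.arctan2(d[1],d[0])
print(c,np.degrees(a0))
win=dict(top=(405,212,50,50),side=(255,245,60,40))
for sel in(['top'],['side'],['top','side']):
    x,fv=barfit({n:im[n] for n in sel},win,[c[0],c[1],a0],.11);print(sel,x,np.degrees(x[2]),fv)
# rectify z=.12 plane: image up=+x, left=+y, 0.2mm/px->  +-50mm
g=np.linspace(-.055,.055,400);X,Y=np.meshgrid(p0[0]-g,p0[1]-g,indexing='ij')
uv=proj('top',np.stack([X,Y,0*X+.12],-1).reshape(-1,3)).reshape(400,400,2).astype(np.float32)
A=cv2.remap(im['top'],uv[...,0],uv[...,1],cv2.INTER_CUBIC)
uv=proj('side',np.stack([X,Y,0*X+.12],-1).reshape(-1,3)).reshape(400,400,2).astype(np.float32)
B=cv2.remap(im['side'],uv[...,0],uv[...,1],cv2.INTER_CUBIC)
o=np.hstack([A,B])[:,:,::-1].copy()
for k in(200,600):
    for r in(.033,.040,.05):cv2.circle(o,(k,200),int(r/.11*400),(0,255,0),1)
cv2.imwrite('pics/rect.png',o)
E
```

```text
rim top [ 0.50918734 -0.2478896   0.12      ] side [ 0.50956113 -0.25136038  0.12      ]
[ 0.51065146 -0.24535344  0.17      ] -29.003439254017067
top 348
['top'] [ 0.51158634 -0.24917192 -0.55503115] -31.80094219262111 0.4307414919990985
side 550
['side'] [ 0.50901821 -0.24544396 -0.58670361] -33.61564042914706 0.22285204991087343
top 348
side 550
['top', 'side'] [ 0.50994211 -0.24804894 -0.5314732 ] -30.45117115941959 0.6702607412871104
```

View pics/rect.png

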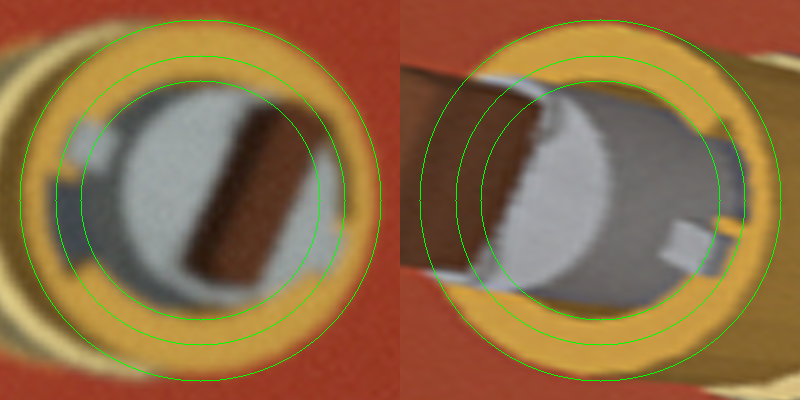

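The left lug reads about 61° and the gaps about 99°, so the lid sits roughly 38° clockwise of them. Lid and jar are both at about (0.5095, -0.248), with the bar at about -30°. Now I'll work out the approach in tool axes.

```bash
cat >d.py <<'E'
from h import *
import sys
def deltas(P,yaw=None):
    s=ctrl.get_state();R=cv2.Rodrigues(s['tool_rot'])[0];y=np.degrees(np.arctan2(R[1,1],R[0,1]))
    print('t',s['time'],'pos',s['position'].round(4),'tool y deg',y.round(2),'z',R[:,2].round(3),'J',s['joint_positions'].round(2),'F',s['ft_force'].round(1),'M',s['torque'].round(2))
    for p in P:print(p,(R.T@(np.array(p)-s['position'])).round(4))
    if yaw is not None:print('turn',np.radians(y-yaw).round(3))
E
python3 -c "
from d import *
deltas([(.53,.25,.22),(.5095,-.248,.22)],60)"
```

```text
t 0.1 pos [0.2048 0.6164 0.2216] tool y deg 71.62 z [-0.    -0.002 -1.   ] J [-1.24  0.32 -0.07  1.45  0.02  1.37 -0.06] F [ 0.1 -0.1 -0.3] M [-0.03  0.06  0.05]
(0.53, 0.25, 0.22) [-0.4241 -0.2452  0.002 ]
(0.5095, -0.248, 0.22) [-0.5617 -0.7242  0.0028]
turn 0.203
```

Units first: shifts go in units of 100 mm and turns go in units of 0.1 rad. So -0.724 m is -7.24, -0.562 m is -5.62, 0.2 rad is 2.

Emit:
{"name": "tcp_steps", "arguments": {
  "plan": "-4.24,-2.45,0,2,1 | -4.24,-2.45,0,2,1 | -4.24,-2.45,0,2,1 | -4.24,-2.45,0,2,1 | -4.24,-2.45,0,2,1 | -4.24,-2.45,0,2,1 | -4.24,-2.45,0,2,1 | -4.24,-2.45,0,2,1 | -4.24,-2.45,0,2,1 | -4.24,-2.45,0,2,1 | -5.62,-7.24,0,2,1 | -5.62,-7.24,0,2,1 | -5.62,-7.24,0,2,1 | -5.62,-7.24,0,2,1 | -5.62,-7.24,0,2,1 | -5.62,-7.24,0,2,1 | -5.62,-7.24,0,2,1 | -5.62,-7.24,0,2,1 | -5.62,-7.24,0,2,1 | -5.62,-7.24,0,2,1",
  "squeeze": 20
}}

```text
time: 2.1
position: [0.5094, -0.2493, 0.2225]
tool_rot: [0.809, 3.035, 0.001]
ft_force: [0.7, 0.1, -0.3]
grip_width: 1.0
grip_force: 0.0
```

```bash
python3 -c "
from d import *
deltas([(.5095,-.248,.22),(.5095,-.248,.147)],60)"
```

```text
t 2.1 pos [ 0.5094 -0.2493  0.2225] tool y deg 60.16 z [ 0.  0. -1.] J [-0.2   0.16  0.68  1.68 -0.1   1.33  1.55] F [ 0.7  0.1 -0.3] M [-0.02  0.03 -0.  ]
(0.5095, -0.248, 0.22) [0.0006 0.0012 0.0025]
(0.5095, -0.248, 0.147) [0.0006 0.0012 0.0755]
turn 0.003
```

Converted, 0.0755 m is 0.755, 0.07 m is 0.7.

Emit:
{"name": "tcp_steps", "arguments": {
  "plan": "0,0.01,0.3,0,0.6 | 0,0.01,0.55,0,0.5 | 0,0.01,0.7,0,0.5 | 0,0.01,0.755,0,0.5 | 0,0.01,0.755,0,0.5"
}}

```text
time: 2.6
position: [0.5104, -0.246, 0.1466]
tool_rot: [-0.807, -3.035, 0.0]
ft_force: [0.2, -0.4, 0.4]
grip_width: 0.631
grip_force: 0.0
```

```bash
python3 -c "
from d import *
deltas([(.5095,-.248,.147)],60)
for n in('top','side'):cv2.imwrite(f'pics/{n}1.png',imaging.get_image(n)[:,:,::-1])
a=cv2.imread('pics/top1.png')[186:286,355:475];b=cv2.imread('pics/side1.png')[210:310,221:341]
cv2.imwrite('pics/c2.png',cv2.resize(np.hstack([a,b]),None,fx=3.3,fy=3.3,interpolation=2))"
```

```text
t 2.6 pos [ 0.5104 -0.246   0.1466] tool y deg 60.2 z [-0.001  0.    -1.   ] J [-0.18  0.22  0.67  1.78 -0.15  1.19  1.58] F [ 0.2 -0.4  0.4] M [ 0.03 -0.   -0.  ]
(0.5095, -0.248, 0.147) [-0.0002 -0.0022 -0.0004]
turn 0.004
```

View pics/c2.png

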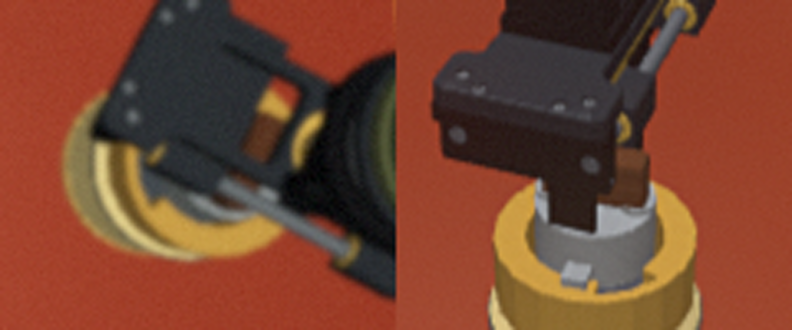

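The fingers straddle the bar, with the near one at about (574,205) in the crop. I'll close them.

Converted, -0.001 m is -0.01.

Emit:
{"name": "tcp_steps", "arguments": {
  "plan": "0,-0.01,0,0,0 | 0,-0.01,0,0,0 | 0,-0.01,0,0,0 | 0,-0.01,0,0,0 | 0,-0.01,0,0,0",
  "squeeze": 25
}}

```text
time: 3.2
position: [0.5101, -0.2476, 0.1473]
tool_rot: [0.809, 3.035, -0.0]
ft_force: [-0.9, -0.3, 0.2]
grip_width: 0.157
grip_force: 25.0
```

```bash
python3 -c "
from d import *
deltas([(.5095,-.248,.147)],60)"
```

```text
t 3.2 pos [ 0.5101 -0.2476  0.1473] tool y deg 60.16 z [ 0. -0. -1.] J [-0.18  0.22  0.67  1.78 -0.15  1.19  1.58] F [-0.9 -0.3  0.2] M [-0.04  0.14  0.02]
(0.5095, -0.248, 0.147) [ 0.0003 -0.0006  0.0003]
turn 0.003
```

Gripped: the opening of 13.7 mm matches the bar. I'll turn it back 38° with a 1 mm lift.

Converted, -0.0015 m is -0.015, -0.67 rad is -6.7.

Emit:
{"name": "tcp_steps", "arguments": {
  "plan": "0,0,-0.015,0,0 | 0,0,-0.015,-1,0 | 0,0,-0.015,-2,0 | 0,0,-0.015,-3,0 | 0,0,-0.015,-4,0 | 0,0,-0.015,-5,0 | 0,0,-0.015,-6,0 | 0,0,-0.015,-6.7,0 | 0,0,-0.015,-6.7,0"
}}

```text
time: 4.1
position: [0.5096, -0.2472, 0.148]
tool_rot: [0.234, -3.132, -0.001]
ft_force: [0.4, -0.2, -2.2]
grip_width: 0.16
grip_force: 25.0
```

```bash
python3 -c "
from d import *
deltas([(.5095,-.248,.147)],98.5)
for n in('top','side'):cv2.imwrite(f'pics/{n}2.png',imaging.get_image(n)[:,:,::-1])
a=cv2.imread('pics/top2.png')[186:286,355:475];b=cv2.imread('pics/side2.png')[210:310,221:341]
cv2.imwrite('pics/c3.png',cv2.resize(np.hstack([a,b]),None,fx=3.3,fy=3.3,interpolation=2))"
```

```text
t 4.1 pos [ 0.5096 -0.2472  0.148 ] tool y deg 98.56 z [-0.001  0.001 -1.   ] J [-0.11  0.21  0.59  1.78 -0.13  1.19  2.23] F [ 0.4 -0.2 -2.2] M [0.07 0.01 0.06]
(0.5095, -0.248, 0.147) [ 0.0002 -0.0008  0.001 ]
turn 0.001
```

View pics/c3.png

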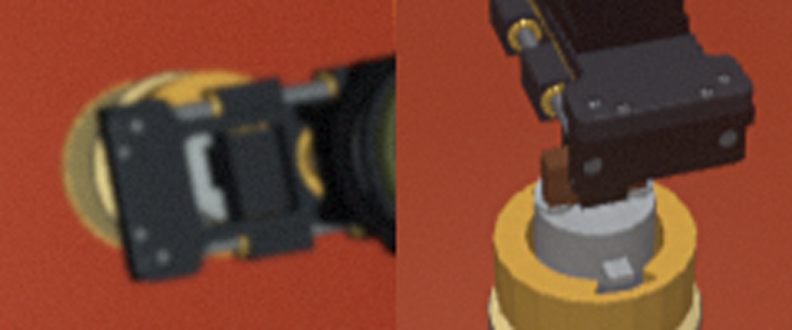

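The lug at (617,268) sits over the gap. Lowering slowly while I watch the force.

Converted, 0.006 m is 0.06, 0.004 m is 0.04.

Emit:
{"name": "tcp_steps", "arguments": {
  "plan": "0,0,0.02,0,0 | 0,0,0.04,0,0 | 0,0,0.06,0,0 | 0,0,0.06,0,0",
  "squeeze": 25
}}

```text
time: 4.6
position: [0.5097, -0.2473, 0.1421]
tool_rot: [0.234, -3.132, -0.001]
ft_force: [-0.3, -0.1, -3.1]
grip_width: 0.162
grip_force: 25.0
```

```bash
python3 -c "
from d import *
deltas([(.5095,-.248,.132)],98.5)"
```

```text
t 4.6 pos [ 0.5097 -0.2473  0.1421] tool y deg 98.53 z [-0.001  0.    -1.   ] J [-0.11  0.22  0.59  1.78 -0.13  1.18  2.23] F [-0.3 -0.1 -3.1] M [ 0.03 -0.03  0.07]
(0.5095, -0.248, 0.132) [ 0.0003 -0.0007  0.0101]
turn 0.001
```

Emit:
{"name": "tcp_steps", "arguments": {
  "plan": "0,-0.005,0.03,0,0 | 0,-0.005,0.06,0,0 | 0,-0.005,0.08,0,0 | 0,-0.005,0.095,0,0 | 0,-0.005,0.095,0,0 | 0,-0.005,0.095,0,0",
  "squeeze": 25
}}

```text
time: 5.2
position: [0.5101, -0.2479, 0.1331]
tool_rot: [-0.234, 3.133, 0.0]
ft_force: [0.4, -0.4, -2.5]
grip_width: 0.158
grip_force: 25.0
```

```bash
python3 -c "
from d import *
deltas([(.5095,-.248,.132)],98.5)"
```

```text
t 5.2 pos [ 0.5101 -0.2479  0.1331] tool y deg 98.55 z [ 0.  0. -1.] J [-0.11  0.23  0.58  1.79 -0.14  1.16  2.24] F [ 0.4 -0.4 -2.5] M [ 0.04  0.03 -0.04]
(0.5095, -0.248, 0.132) [0.0006 0.     0.0011]
turn 0.001
```

Both lugs have dropped in, with the origin at about 96 mm and no contact force. Now the clockwise turn under the rim, first part.

Converted, 0.0005 m is 0.005, 0.4 rad is 4.

Emit:
{"name": "tcp_steps", "arguments": {
  "plan": "0,0,0.005,0.8,0 | 0,0,0.005,1.6,0 | 0,0,0.005,2.4,0 | 0,0,0.005,3.2,0 | 0,0,0.005,4,0 | 0,0,0.005,4,0"
}}

```text
time: 5.8
position: [0.5103, -0.2479, 0.1327]
tool_rot: [0.393, 3.117, 0.0]
ft_force: [0.5, -0.3, -3.0]
grip_width: 0.156
grip_force: 25.0
```

```bash
python3 -c "
from d import *
deltas([(.5095,-.248,.132)],98.5)"
```

```text
t 5.8 pos [ 0.5103 -0.2479  0.1327] tool y deg 75.62 z [ 0. -0. -1.] J [-0.15  0.23  0.64  1.8  -0.15  1.16  1.85] F [ 0.5 -0.3 -3. ] M [-0.01  0.03  0.01]
(0.5095, -0.248, 0.132) [ 0.0007 -0.0003  0.0007]
turn -0.399
```

Emit:
{"name": "tcp_steps", "arguments": {
  "plan": "0,0,0,0.8,0 | 0,0,0,1.6,0 | 0,0,0,2.4,0 | 0,0,0,3.2,0 | 0,0,0,4,0 | 0,0,0,4.8,0 | 0,0,0,5.4,0 | 0,0,0,5.4,0"
}}

```text
time: 6.6
position: [0.5102, -0.2479, 0.1326]
tool_rot: [1.208, 2.9, 0.0]
ft_force: [0.4, -0.8, -1.7]
grip_width: 0.158
grip_force: 25.0
```

```bash
python3 -c "
from d import *
deltas([(.5095,-.248,.132)],98.5)"
```

```text
t 6.6 pos [ 0.5102 -0.2479  0.1326] tool y deg 44.79 z [ 0.  0. -1.] J [-0.21  0.24  0.71  1.8  -0.17  1.16  1.33] F [ 0.4 -0.8 -1.7] M [-0.05  0.01 -0.02]
(0.5095, -0.248, 0.132) [ 0.0004 -0.0006  0.0006]
turn -0.937
```

Now creeping on to feel for the stop.

Converted, 0.11 rad is 1.1.

Emit:
{"name": "tcp_steps", "arguments": {
  "plan": "0,0,0,0.4,0 | 0,0,0,0.8,0 | 0,0,0,1.1,0 | 0,0,0,1.1,0"
}}

```text
time: 7.0
position: [0.5103, -0.2479, 0.1327]
tool_rot: [1.364, 2.83, -0.0]
ft_force: [0.4, -1.2, -1.9]
grip_width: 0.162
grip_force: 25.8
```

```bash
python3 -c "
from d import *
deltas([],98.5)"
```

```text
t 7.0 pos [ 0.5103 -0.2479  0.1327] tool y deg 38.53 z [ 0. -0. -1.] J [-0.22  0.25  0.72  1.8  -0.18  1.16  1.23] F [ 0.4 -1.2 -1.9] M [-0.16 -0.03  0.62]
turn -1.047
```

Emit:
{"name": "tcp_steps", "arguments": {
  "plan": "0,0,0,0.3,0 | 0,0,0,0.6,0 | 0,0,0,0.6,0"
}}

```text
time: 7.3
position: [0.5102, -0.2479, 0.1327]
tool_rot: [1.452, 2.786, -0.0]
ft_force: [-0.7, -0.8, -0.8]
grip_width: 0.173
grip_force: 27.4
```

```bash
python3 -c "
from d import *
deltas([],98.5)"
```

```text
t 7.3 pos [ 0.5102 -0.2479  0.1327] tool y deg 34.95 z [ 0. -0. -1.] J [-0.23  0.25  0.73  1.8  -0.18  1.16  1.17] F [-0.7 -0.8 -0.8] M [-0.08  0.09  0.73]
turn -1.109
```

The stop is reached: the moment rose to 0.7 N m at about 60°. I'll relax the twist, lower 2 mm, open and retreat upward.

Converted, -0.06 m is -0.6, 0.2 m is 2, -0.05 rad is -0.5.

Emit:
{"name": "tcp_steps", "arguments": {
  "plan": "0,0,0.01,-0.5,0 | 0,0,0.02,-0.5,0 | 0,0,0.02,-0.5,0.5 | 0,0,0.02,-0.5,0.5 | 0,0,0.02,-0.5,0.5 | 0,0,0.02,-0.5,0.5 | 0,0,-0.2,-0.5,0.5 | 0,0,-0.6,-0.5,0.5 | 0,0,-1,-0.5,0.5 | 0,0.5,-1.3,-0.5,0.5 | 0,1,-1.3,-0.5,0.5 | 0,1.5,-1.3,-0.5,0.5 | 0,2,-1.3,-0.5,0.5 | 0,2,-1.3,-0.5,0.5"
}}

```text
time: 8.7
position: [0.6785, -0.1253, 0.2599]
tool_rot: [-1.367, -2.826, -0.003]
ft_force: [0.3, 1.2, -0.0]
grip_width: 0.495
grip_force: 0.0
```

```bash
python3 - <<'E'
from d import *
deltas([])
im={n:imaging.get_image(n) for n in('top','side')}
for n in im:cv2.imwrite(f'pics/{n}3.png',im[n][:,:,::-1])
for k in(.092,.095):print(barfit({'side':im['side']},dict(side=(255,245,60,50)),[.51,-.248,-.9],k))
a=im['top'][186:286,355:475];b=im['side'][225:325,221:341]
cv2.imwrite('pics/c4.png',cv2.resize(np.hstack([a,b])[:,:,::-1],None,fx=3.3,fy=3.3,interpolation=2))
E
```

```text
t 8.7 pos [ 0.6785 -0.1253  0.2599] tool y deg 38.37 z [-0.001  0.003 -1.   ] J [-0.31  0.45  0.65  1.3  -0.27  1.48  0.99] F [ 0.3  1.2 -0. ] M [-0.01  0.04  0.  ]
side 491
(array([ 0.50976609, -0.2437346 , -0.9602118 ]), np.float64(0.21937622299428938))
side 491
(array([ 0.50890349, -0.24864172, -0.98362414]), np.float64(0.2247194600854598))
```

View pics/c4.png

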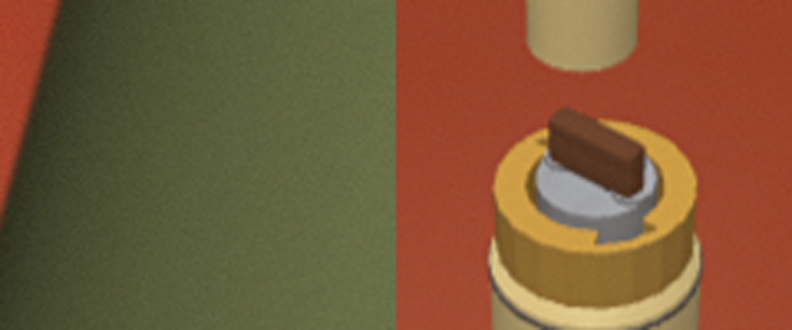

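View pics/top3.png

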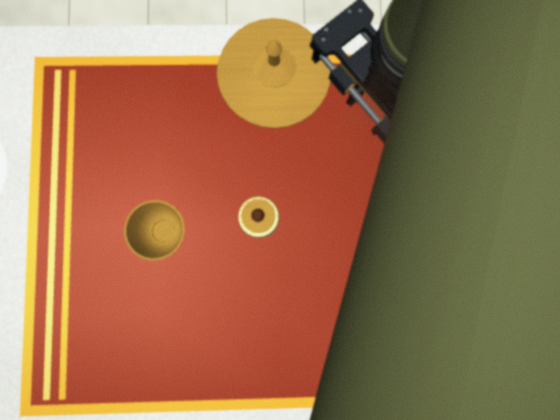

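The side picture shows the lid level and seated, with the lugs out of sight under the rim and the bar at about -56°, roughly 60° run in. The slim jar (258,216) and the bowl (154,230) haven't moved.

Emit:
{"name": "tcp_steps", "arguments": {
  "plan": "0,0,-0.2,0,0.5 | 0,0,-0.2,0,0.5 | 0,0,-0.2,0,0.5"
}}

```text
time: 9.1
position: [0.6732, -0.1353, 0.2833]
tool_rot: [1.385, 2.818, 0.001]
ft_force: [-0.3, 0.4, -0.8]
grip_width: 0.502
grip_force: 0.0
```

```bash
python3 -c "
from bench import ctrl, imaging
print(ctrl.close_job())"
```

```text
the job is handed in; nothing more can be done
None
```

The lid was turned back until both lugs dropped into the gaps, run in clockwise to its stop (about 60°) and let go; it sat level in the last picture, the slim jar and bowl had not moved, and I handed the job in at about 9 s (no verdict was returned).

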